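# Close and latch the leaf of a pick-drilling jig

## Task

The drilling jig stands loaded with pick blanks, its hinged leaf lying back open. Pushing with the fingertips only, swing the leaf gently over its spine until it lies flat on the blanks, touching its bare metal and not the black rubber facing that presses on them; then push the latch round by its upright post until it points straight across the leaf, all the way to its stop. Grip nothing, lean on nothing hard, and leave the other things on the bench where they are.

Things in the scene. Friction and masses are not known exactly. Their poses are not given: they have to be found in the camera images.
- jig: The leaf jig, fixed to the bench. Origin on the bench under the middle of its spine; +x along the spine (away from the robot at yaw 0), +y towards the side where the open leaf lies, -y towards the blanks, z up. Grey base plate: x +-85, y -175 to +60, 12 mm thick. Black nest block with six picks: x +-70, y -118 to -12, top at 46 mm.
- spine (a point): Middle of the spine (hinge axis), 56 mm above the bench; axes as the jig's, x along the spine. Steel hinge barrels of 9 mm radius lie on it at x +-37 to +-67 mm. Under the open leaf stand two slim rest posts (x +-40, y +44, 52 mm high); farther out than y +60 mm the space under the leaf is free down to the bench.
- leaf (a joint): Angle of the leaf about the spine, rad. 0: open, level on the jig's +y side; 1.57: upright; 3.14: closed, flat on the blanks on the -y side (a stop). Starts between 0 and 0.6. About 0.33 kg. The spine is a stiff friction hinge: the leaf stays wherever it is left and takes about 2 to 5 N at its free edge to swing.
- leaf_edge (a point): Middle of the free edge of the leaf, an aluminium plate 130 mm along the spine, 8 mm thick, from 10 to 116 mm from the spine axis; this point is at 116 mm, half-way through the thickness. y points from spine to edge, z out of the rubber-faced side (up while open). The other side, the back (underside while open), is bare metal with steel drill bushings flush in it.
- facing (a point): Black rubber facing on the leaf's inner side (its upper side while open, hidden when closed), 118 mm along the spine by 92 mm by 3 mm thick, from 19 to 111 mm from the spine axis. Origin at the centre of its glued side, z out of the rubber. Not to be touched.
- latch (a joint): Angle of the latch about its upright pivot, rad, growing clockwise seen from above. 0: parked, arm along the jig's -x; 1.571: locked (a stop), arm along the jig's +y across the closed leaf. Starts between 0 and 0.3. Takes about 1.5 N at the post and stays where left.
- latch_pivot (a point): Pivot of the latch, at the underside of its arm, 61.5 mm above the bench, x 0, y -140 mm on the jig; axes as the jig's. The steel arm is 47 mm long, 14 wide, 8 thick, and passes 1.5 mm over the closed leaf. It stands on a steel shoulder: x +-30, y -165 to -119, top at 60 mm.
- latch_post (a point): Middle of the upright post near the end of the latch arm, 40 mm from the pivot. Post 12 mm thick (13 at the knurls), standing from 69.5 to 93.5 mm above the bench; push it from the side. The point turns with the latch; at latch 0 its axes are the jig's.
- gauge: Bystander: blue and black digital thickness gauge, 125 x 60 x 27 mm, lying.
- brush: Bystander: red and black brush, 230 mm long, 20 mm high, lying.
- probe: Bystander: slim steel probe, 155 mm long, 8 mm thick, lying.
- magnets: Bystander: stack of four dark disc magnets, 20 mm across, 26 mm high. Origin at the foot.
- tin: Bystander: round metal tin of polish, 56 mm across, 34 mm high. Origin at the foot.
- pick_a: Bystander: a loose pick, 28 x 26 x 3 mm, lying near the shoulder's far side.
- pick_b: Bystander: a loose pick of the same size, lying on the robot's side of the jig.
- pick_c: Bystander: a loose pick of the same size, lying beyond the open leaf's free edge.

How it is judged:
By the outcome, as a careful person would: the job done as asked, in the order asked, and still so for the second after the job is handed in, with the robot touching nothing.
It also fails if it takes over 58 s, if anything falls off the work surface, if the arm or the gripper's body presses on something with over 40 N, if the wrist force passes 120 N, or if a joint passes its speed limit or range.

## Robot

A 6-joint arm with a two-finger parallel gripper is mounted at the origin on the work surface. World frame = base frame: x ahead of the robot, y to its left, z up, the work surface at z = 0. Lengths are in m, angles in rad, forces in N, time in s.
With the tool pointing down it reaches from about 0.275 to 0.825 m from the base axis. Payload 4.9 kg.
Tool frame: the origin (TCP) lies midway between the tips of the shut fingers; the grasp point (between the pads) lies 19 mm behind it (grip_point_offset is the distance from the TCP to the grasp point, in m); z points along the fingers, y is the line along which they close (so a half turn about z gives the same grasp; the last joint's range is limited). The gripper opens to 85 mm and grips with 20 to 120 N. Pads are 22 mm wide; open, the fingers measure 114 mm over their backs; the gripper's body (76 mm by 85 mm) begins 54 mm behind the grasp point. The pads swing forward as they close: fully open they stand 13 mm farther back than shut.
Start: joints at [1.205, 0.326, -0.193, 1.052, 0, 1.437], TCP at [0.126, 0.535, 0.231] pointing down, gripper open.
Joint ranges: [-2.65, 2.65], [-0.97, 1.79], [-1.3, 1.35], [-1.93, 2.1], [-1.47, 1.37], [-3.14, 3.14]. Speed limits (rad/s): [2.57, 2.57, 3.14, 3.14, 3.14, 3.14].

## Interface

Orientations are given as a rotation vector (axis times angle).
In Python, from cell import * gives the robot as it stands. Calls block until the motion is done:
- movep(position, orientation): joint-space move of the TCP to a pose.
- move_l(position, velocity=0.15, rot=None, until_force=None): straight line of the TCP; rot=None keeps the orientation; velocity is the mean speed in m/s. With until_force (N) it stops when the force on the tool has changed by that much, and returns True; else False.
- set_joints(angles): joint-space move.
- let_go() and grab(newtons=None): open the fingers fully, or close them until they stop; newtons is the grip in N (None keeps the last).
- sleep(seconds).
- ik(position, orientation): joint angles nearest the present ones, or None.
- get_state(): the state.
- grab_frame(name): name is "scene" or "top"; returns a dict with "img" (420x560x3 uint8, red, green, blue), "fx", "fy", "cx", "cy" (pixels), "cam_to_world" (4x4, takes a point from camera to world coordinates). Camera axes: x right, y down, z forward; pixel columns grow to the right and rows downward; lengths in m; the calibration is good to about 2 mm. A picture is of the moment at which its call begins. There is no depth.
A pose or a line that the arm cannot do raises MotionError and nothing moves.
- sign_off(): hands the job in; it is judged then, once.
Trained networks look in the newest picture that a camera, given by its name, has taken for a name from the list of things; names that differ only in an ending like _2 or _b are one class to them, and where a whole thing is asked for, a point or a joint stands for the part that bears it (a point fixed in the world has none). Each returns a list of dicts, best first, with "score" (0 to 1); they miss things now and then, are a little off and sometimes report something else, mostly with a low value. They report only what shows in the picture. A call takes as long as a camera call.
- spot_in(camera, name): "centre" ([column, row] in pixels, amid what is visible of it).
- silhouettes(camera, name): "mask" (420x560 bool, what is visible of it) and "centre" ([column, row] in pixels, amid what is visible of it).
- tip_of(camera, name): "centre" ([column, row] in pixels: a listed point, or the origin of a listed thing).
The state is a dict: "clock": time; "q": joint angles; "joint_velocities": joint speeds; "tau": joint torques, N m; "position": TCP position; "eef_rot": TCP orientation; "contact_force": force on the tool from outside, world axes, zero at the start; "wrist_torque": the same for the moment, N m; "finger_gap": opening from 0.0 (shut) to 1.0 (fully open); "grasp_force": force on a finger pad.
Only numpy, scipy, OpenCV 4.12 (cv2) and the standard library are available. Lean on these libraries where they do the work, as an engineer would, in place of code of your own. Each camera call takes 0.05 s, during which the arm holds its last target. There are 200 camera calls.

## Working session

There is one attempt and no reset: what is moved stays moved. The work goes in short steps, each a Python script; the robot and the scene stay as the last script left them, time stands still between calls to the robot, and variables do not carry over. Pictures are saved under pics/ and viewed, at most 10 in all, crops included, and the job is handed in when it is done.

```bash
mkdir -p pics; ls; cat > h.py <<'E'
from cell import *
import numpy as np, cv2
def ray(f,px):
    T=np.array(f["cam_to_world"]);d=T[:3,:3]@np.array([(px[0]-f["cx"])/f["fx"],(px[1]-f["cy"])/f["fy"],1.0]);return T[:3,3],d
def at(f,px,z):
    o,d=ray(f,px);return o+d*(z-o[2])/d[2]
def proj(f,p):
    T=np.linalg.inv(np.array(f["cam_to_world"]));c=T[:3,:3]@np.array(p)+T[:3,3];return np.array([f["fx"]*c[0]/c[2]+f["cx"],f["fy"]*c[1]/c[2]+f["cy"]])
E
python3 - <<'E'
from h import *
for c in ("scene","top"):
    f=grab_frame(c);cv2.imwrite(f"pics/{c}0.png",cv2.cvtColor(f["img"],cv2.COLOR_RGB2BGR))
    print(c,f["fx"],f["cx"],f["cy"],np.round(f["cam_to_world"],3).tolist())
    for n,z in (("jig",0),("spine",.056),("leaf_edge",.06),("facing",.06),("latch_pivot",.0615),("latch_post",.0815),("gauge",0),("brush",0),("probe",0),("magnets",0),("tin",0),("pick_a",0)):
        for d in tip_of(c,n)[:3 if 'pick' in n else 1]: print(n,round(d["score"],2),np.round(d["centre"],1),np.round(at(f,d["centre"],z),3))
E
```

```text
pics
scene 466.09102523401356 272.3579454557118 211.23753612597412 [[0.804, 0.323, -0.499, 1.06], [0.594, -0.434, 0.677, -0.674], [0.001, -0.841, -0.541, 0.643], [0.0, 0.0, 0.0, 1.0]]
jig 0.74 [228.8 258.6] [ 0.504 -0.081  0.   ]
spine 0.63 [225. 239.] [ 0.502 -0.087  0.056]
leaf_edge 0.75 [262.3 206.8] [0.492 0.057 0.06 ]
facing 0.83 [247.9 217.8] [0.494 0.001 0.06 ]
latch_pivot 0.85 [179.5 270.2] [ 0.505 -0.222  0.062]
latch_post 0.56 [137.9 347.5] [ 0.606 -0.404  0.082]
gauge 0.76 [139.  345.8] [ 0.538 -0.361  0.   ]
brush 0.91 [278.8 287.4] [ 0.647 -0.092  0.   ]
probe 0.45 [204.3 227.2] [ 0.377 -0.025  0.   ]
magnets 0.52 [145.8 267.9] [ 0.382 -0.211  0.   ]
tin 0.81 [327.9 257.1] [0.677 0.053 0.   ]
pick_a 0.57 [227. 321.] [ 0.624 -0.224  0.   ]
pick_a 0.52 [170.1 248.2] [ 0.373 -0.132  0.   ]
pick_a 0.25 [229.4 256.4] [ 0.5   -0.075  0.   ]
top 401.82979292929843 272.7598901022447 207.773194649244 [[-0.029, -0.99, 0.135, 0.484], [-0.999, 0.033, 0.03, -0.015], [-0.034, -0.134, -0.99, 0.827], [0.0, 0.0, 0.0, 1.0]]
jig 0.96 [318.6 250.4] [ 0.506 -0.081  0.   ]
spine 0.7 [245.9 173.7] [0.658 0.059 0.056]
leaf_edge 0.68 [262.1 250.4] [0.507 0.031 0.06 ]
facing 0.83 [287.  249.2] [ 0.508 -0.017  0.06 ]
latch_pivot 0.63 [398.3 246.9] [ 0.506 -0.226  0.062]
latch_post 0.87 [396.6 267.7] [ 0.468 -0.214  0.082]
gauge 0.68 [456.9 228.2] [ 0.542 -0.363  0.   ]
brush 0.75 [317.1 180.8] [ 0.65  -0.084  0.   ]
probe 0.68 [289.8 321. ] [ 0.367 -0.018  0.   ]
magnets 0.57 [384.5 314.1] [ 0.376 -0.206  0.   ]
tin 0.8 [247.1 175.7] [0.667 0.062 0.   ]
pick_a 0.7 [228.7 270. ] [0.471 0.104 0.   ]
pick_a 0.6 [385.7 193.2] [ 0.619 -0.225  0.   ]
pick_a 0.59 [344.2 315.5] [ 0.375 -0.126  0.   ]
```

View pics/scene0.png

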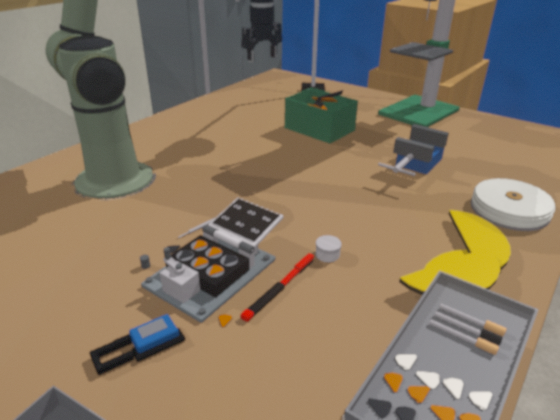

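View pics/top0.png

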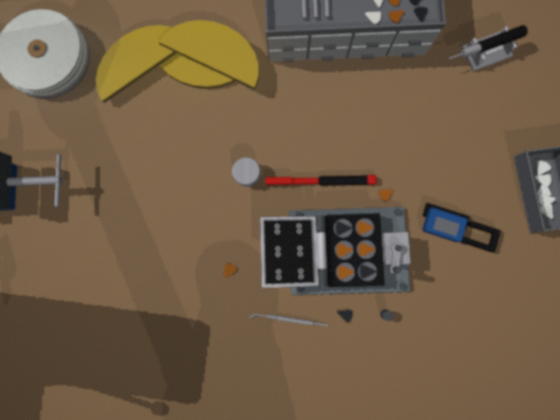

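Scene: jig at yaw ≈ 0 with its origin near (319,250) in top, the leaf a bit raised at (288,250), the latch near (397,258), and a loose pick at (229,270) beyond the leaf. Next I'll triangulate.

```bash
cat >> h.py <<'E'
def tri(fs,pxs):
    A=np.zeros((3,3));b=np.zeros(3);R=[ray(f,p) for f,p in zip(fs,pxs)]
    for o,d in R:
        d=d/np.linalg.norm(d);M=np.eye(3)-np.outer(d,d);A+=M;b+=M@o
    p=np.linalg.solve(A,b);return p,[round(float(np.linalg.norm(np.cross(p-o,d/np.linalg.norm(d))))*1e3,1) for o,d in R]
def leafpts(O,yaw,th):
    c,s=np.cos(yaw),np.sin(yaw);R=np.array([[c,-s,0],[s,c,0],[0,0,1]])
    L=lambda x,r,n: np.array(O)+R@[x,r*np.cos(th)-n*np.sin(th),.056+r*np.sin(th)+n*np.cos(th)]
    return L,R
E
python3 - <<'E'
from h import *
from scipy.optimize import least_squares
fs={c:grab_frame(c) for c in ("scene","top")}
P={};M={}
for c in fs:
    for n in ("jig","spine","leaf_edge","facing","latch_pivot","latch_post"):
        P[c,n]=[(d["centre"],d["score"]) for d in tip_of(c,n)[:3]]
for n in ("leaf_edge","facing","latch_pivot"):
    print(n,tri(list(fs.values()),[P[c,n][0][0] for c in fs]))
print([ (k,v) for k,v in P.items() if k[1] in("latch_post","spine")])
def model(v):
    O=np.array([v[0],v[1],0]);L,R=leafpts(O,v[2],v[3]);a=v[4]
    return {"jig":O,"spine":O+[0,0,.056],"leaf_edge":L(0,.116,0),"facing":L(0,.065,.004),"latch_pivot":O+R@[0,-.14,.0615],
     "latch_post":O+R@[-.04*np.cos(a),-.14+.04*np.sin(a),.0815]}
def res(v):
    m=model(v);r=[]
    for (c,n),l in P.items():
        if not l: continue
        q=proj(fs[c],m[n]);e=min((np.array(p)-q for p,s in l),key=np.linalg.norm)
        if np.linalg.norm(e)<40: r+=list(e)
        else: r+=[0,0]
    return r
s=least_squares(res,[.505,-.083,0,.3,.15],loss="soft_l1",f_scale=1.5,x_scale=[.01,.01,.1,.1,.1],diff_step=1e-4)
print(s.x,np.round(res(s.x),1))
np.save("fit.npy",s.x)
v=s.x;O=np.array([v[0],v[1],0]);L,R=leafpts(O,v[2],v[3])
ims=[]
for c,f in fs.items():
    im=cv2.cvtColor(f["img"],cv2.COLOR_RGB2BGR);k=5 if c=="scene" else 4
    cx,cy=(205,245) if c=="scene" else (330,250)
    x0,y0=cx-(400//k)-0,cy-300//k
    x0=cx-200//k*1
    w=400//k;h=600//k;x0=cx-w//2 if c=="top" else cx-w//2
    if c=="scene": w,h,x0,y0=160,120,130,185
    else: w,h,x0,y0=200,120,240,190
    k=800/w if c=="top" else 5
    cr=cv2.resize(im[y0:y0+h,x0:x0+w],None,fx=k,fy=k,interpolation=cv2.INTER_CUBIC)
    def poly(pts,col):
        p=[((proj(f,q)-[x0,y0]+.5)*k).astype(int) for q in pts];cv2.polylines(cr,[np.array(p)],True,col,1)
    poly([L(x,r,.004) for x,r in((-.065,.01),(.065,.01),(.065,.116),(-.065,.116))],(0,0,255))
    poly([O+R@[x,y,.012] for x,y in((-.085,-.175),(.085,-.175),(.085,.06),(-.085,.06))],(0,255,0))
    poly([O+R@[x,y,.046] for x,y in((-.07,-.118),(.07,-.118),(.07,-.012),(-.07,-.012))],(255,255,0))
    a=v[4];poly([O+R@[0,-.14,.0695],O+R@[-.04*np.cos(a),-.14+.04*np.sin(a),.0695],O+R@[-.04*np.cos(a),-.14+.04*np.sin(a),.0935]],(255,0,255))
    cv2.imwrite(f"pics/{c}1.png",cr)
# ik test
from scipy.spatial.transform import Rotation as Ro
for x in (-.03,0,.03):
  for tilt in (75,65,55,45,30,0):
    t=np.radians(tilt)
    out=[]
    for sgn in (1,-1):
      zt=np.array([0,-np.sin(t),-np.cos(t)]);yt=np.array([sgn,0,0.]);xt=np.cross(yt,zt)
      q=ik([v[0]+x,v[1]+.09,.05 if tilt>40 else .12],Ro.from_matrix(np.c_[xt,yt,zt]).as_rotvec());out.append(None if q is None else np.round(q,2).tolist())
    print(x,tilt,out)
E
```

```text
leaf_edge (array([0.50935907, 0.03169751, 0.07920549]), [5.1, 5.1])
facing (array([ 0.59219211, -0.00638848,  0.12644625]), [77.4, 77.4])
latch_pivot (array([ 0.50626913, -0.22664767,  0.06517343]), [0.3, 0.3])
[(('scene', 'spine'), [([227.7, 241.8], 0.63)]), (('scene', 'latch_post'), [([166.1, 251.4], 0.6)]), (('top', 'spine'), [([320.5, 250.9], 0.72), ([316.7, 182.5], 0.25)]), (('top', 'latch_post'), [([395.5, 266.5], 0.8)])]
[ 0.50613346 -0.08375922 -0.00725898  0.2031146   0.26494372] [ 0.4 -1.   0.3  3.   3.6 -0.1 -0.   0.2 -0.7 -0.5 -1.8 -1.1 -1.  -0.2
 -1.8  1.6  0.8  0.8  0.5  0.   2.2 -0.6 -0.4 -2.1]
-0.03 75 [[0.43, 1.09, -0.13, 1.35, -1.07, 2.63], [0.43, 1.09, -0.13, 1.35, -1.07, -0.51]]
-0.03 65 [[0.4, 0.93, -0.26, 1.08, -0.99, 2.36], [0.4, 0.93, -0.26, 1.08, -0.99, -0.78]]
-0.03 55 [[0.35, 0.79, -0.37, 0.87, -0.88, 2.14], [0.35, 0.79, -0.37, 0.87, -0.88, -1.0]]
-0.03 45 [[0.29, 0.67, -0.46, 0.73, -0.74, 1.98], [0.29, 0.67, -0.46, 0.73, -0.74, -1.17]]
-0.03 30 [[0.17, 0.42, -0.49, 0.76, -0.51, 1.77], [0.17, 0.42, -0.49, 0.76, -0.51, -1.37]]
-0.03 0 [[-0.14, 0.3, -0.54, 0.
[... 392 characters left out ...]
]
0 30 [[0.16, 0.46, -0.42, 0.78, -0.52, 1.76], [0.16, 0.46, -0.42, 0.78, -0.52, -1.38]]
0 0 [[-0.13, 0.35, -0.47, 0.75, 0.0, 1.44], [-0.13, 0.35, -0.47, 0.75, 0.0, -1.7]]
0.03 75 [[0.39, 1.13, 0.03, 1.42, -1.11, 2.58], [0.39, 1.13, 0.03, 1.42, -1.11, -0.56]]
0.03 65 [[0.36, 0.97, -0.11, 1.13, -1.01, 2.3], [0.36, 0.97, -0.11, 1.13, -1.01, -0.84]]
0.03 55 [[0.32, 0.84, -0.22, 0.93, -0.89, 2.09], [0.32, 0.84, -0.22, 0.93, -0.89, -1.05]]
0.03 45 [[0.26, 0.73, -0.31, 0.79, -0.75, 1.94], [0.26, 0.73, -0.31, 0.79, -0.75, -1.21]]
0.03 30 [[0.15, 0.5, -0.34, 0.81, -0.52, 1.75], [0.15, 0.5, -0.34, 0.81, -0.52, -1.39]]
0.03 0 [[-0.13, 0.4, -0.39, 0.78, 0.0, 1.44], [-0.13, 0.4, -0.39, 0.78, 0.0, -1.7]]
```

View pics/scene1.png

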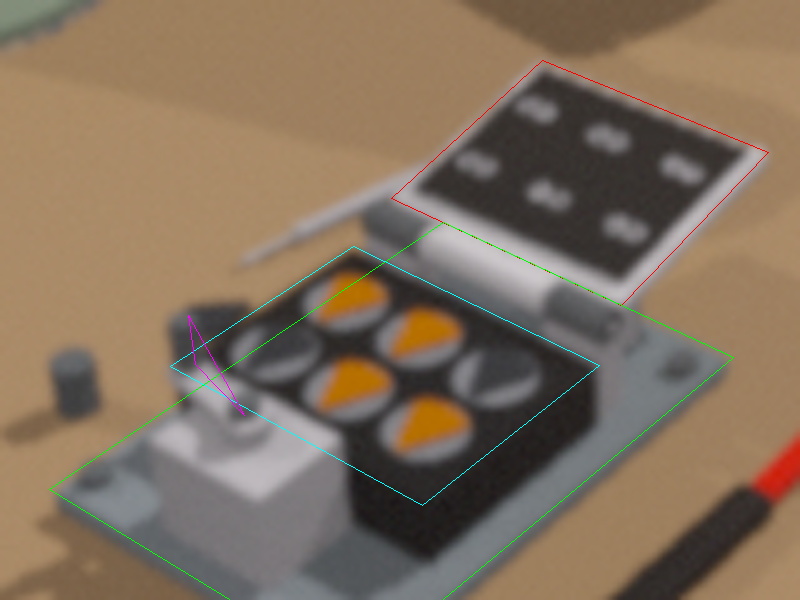

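View pics/top1.png

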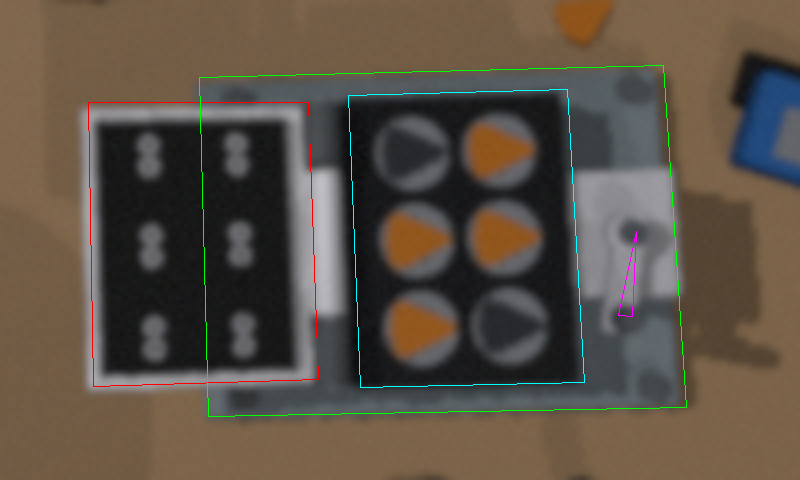

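```bash
cat > g.py <<'E'
from h import *
from scipy.spatial.transform import Rotation as Ro
O=np.array([.506,-.0828]);YAW=-.006;RJ=Ro.from_euler('z',YAW).as_matrix();H=.011
def jw(p): return RJ@np.array(p)+[O[0],O[1],0]
def rotj(zt,yt):
    zt=np.array(zt,float);yt=np.array(yt,float);return Ro.from_matrix(RJ@np.c_[np.cross(yt,zt),yt,zt]).as_rotvec()
def pose(phi,x=.015,r=.092,gap=0.):
    tau=min(np.radians(55),np.pi-phi)
    d=np.array([-np.sin(tau),-np.cos(tau)]);n=np.array([-np.cos(tau),np.sin(tau)])
    e=np.array([np.cos(phi),np.sin(phi)]);b=np.array([np.sin(phi),-np.cos(phi)])
    if d@b>0: m=-(.116-r)*(d@b)/(d@e); m=abs(m); c=H*n        # shaft bears on the edge
    else: m=0; c=min(H*n,-H*n,key=lambda c:c@b)                # tip corner bears on the back
    tcp=np.array([0,.056])+r*e+(.004+m+gap)*b-c
    return jw([x,*tcp]),rotj([0,*d],[1,0,0])
E
python3 - <<'E'
from g import *
print(get_state()["clock"])
p,r=pose(-.05);print(p, [np.round(jw([0,0,0]),3)])
for phi in np.radians([-3,20,35,36,60,90,120,125,150,175,180]):
    q,rr=pose(phi);print(round(np.degrees(phi)),np.round(q-jw([0,0,0]),4),ik(q,rr) is not None)
grab(20)
movep(p+[0,.13,.16],r)
move_l(p+[0,.10,0.0],.15)
s=get_state();print(s["clock"],s["position"],s["contact_force"],s["finger_gap"])
f=grab_frame("scene");cv2.imwrite("pics/s2.png",cv2.resize(cv2.cvtColor(f["img"][100:340,100:420],cv2.COLOR_RGB2BGR),None,fx=2.5,fy=2.5,interpolation=cv2.INTER_CUBIC))
E
```

```text
2.0
[0.5215821  0.0141701  0.01975975] [array([ 0.506, -0.083,  0.   ])]
-3 [0.0156 0.0969 0.0195] True
20 [0.0156 0.0962 0.0687] True
35 [0.0155 0.0839 0.0965] True
36 [0.0155 0.083  0.0978] True
60 [0.0153 0.0557 0.1247] True
90 [0.0151 0.0102 0.139 ] True
120 [ 0.0148 -0.0363  0.1287] True
125 [ 0.0147 -0.0433  0.1246] True
150 [ 0.0146 -0.0682  0.1   ] True
175 [ 0.0145 -0.0804  0.067 ] True
180 [ 0.0145 -0.0811  0.06  ] True
5.975 [0.52214513 0.11458288 0.02054604] [ 0.43642284 -0.27382258  0.4341519 ] 0.00022507046645882787
```

View pics/s2.png

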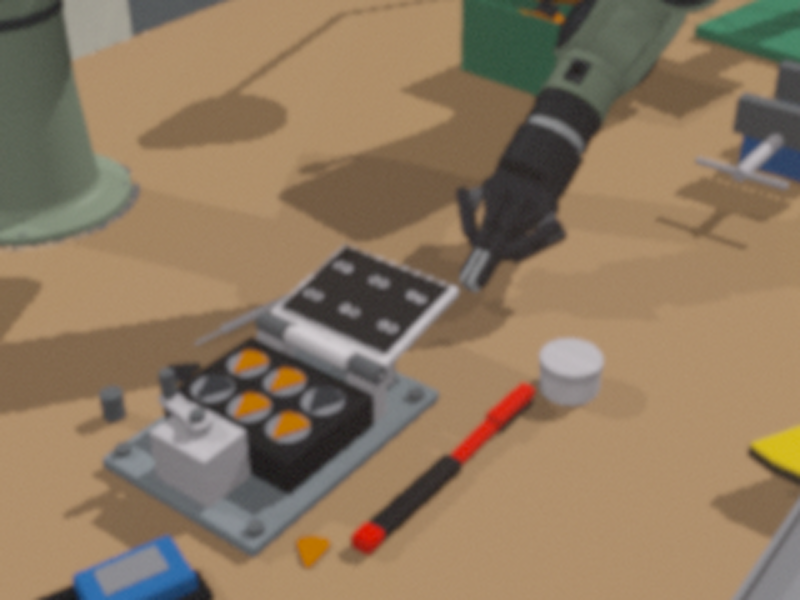

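The fingertips are shut at (475,275), just outside the leaf edge, with nothing touched. Next I'll insert them under the leaf and swing it.

```bash
python3 - <<'E'
from g import *
p,r=pose(-.05)
print(move_l(p,.08,until_force=6))
f0=np.array(get_state()["contact_force"])
for a in range(0,97,6):
    p,r=pose(np.radians(a))
    hit=move_l(p,.06,rot=r,until_force=20)
    s=get_state();print(a,hit,round(s["clock"],1),np.round(np.array(s["contact_force"])-f0,1))
    if hit: break
f=grab_frame("scene");cv2.imwrite("pics/s3.png",cv2.resize(cv2.cvtColor(f["img"][100:340,100:420],cv2.COLOR_RGB2BGR),None,fx=2.5,fy=2.5,interpolation=cv2.INTER_CUBIC))
E
```

```text
False
0 False 7.7 [ 0.4 -0.2  1.3]
6 False 8.1 [0.6 0.1 0.1]
12 False 8.4 [ 0.2  0.1 -0. ]
18 False 8.8 [ 0.5 -0.2  0.3]
24 False 9.1 [0.2 0.4 0.5]
30 False 9.5 [-0.6  0.3  0.3]
36 False 9.8 [ 0.5 -0.6  1.4]
42 False 10.1 [-0.5  0.3  0.4]
48 False 10.4 [ 0.1  1.2 -0.6]
54 False 10.8 [ 0.2  0.8 -0.6]
60 False 11.1 [-0.1 -0.4  0.5]
66 False 11.4 [1.1 0.8 0.1]
72 False 11.7 [-0.2  0.4  0.7]
78 False 12.0 [-0.6 -0.1  0.4]
84 False 12.3 [-0.1 -0.8  0.7]
90 False 12.6 [0.3 0.3 1.1]
96 False 12.9 [-0.2  0.8 -0.2]
```

View pics/s3.png

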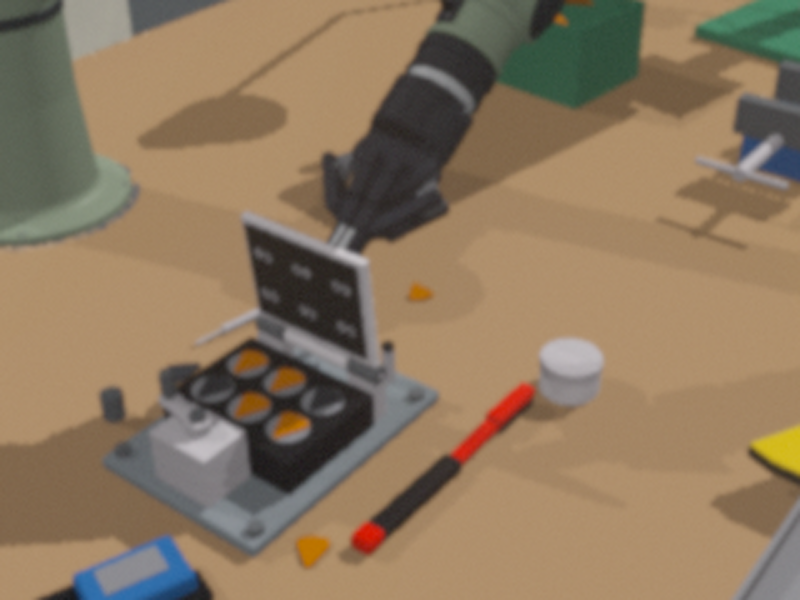

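The leaf now stands upright, pushed on its back with the tip hidden behind (345,240). I'll continue over.

```bash
python3 - <<'E'
from g import *
for a in range(102,175,6):
    p,r=pose(np.radians(a))
    hit=move_l(p,.06,rot=r,until_force=18)
    s=get_state();print(a,hit,round(s["clock"],1),np.round(s["contact_force"],1))
    if hit: break
else:
    p,r=pose(np.pi)
    move_l(p+[0,0,.005],.04,rot=r)
    print(move_l(p-[0,0,.006],.02,until_force=12));s=get_state();print(s["clock"],s["position"],s["contact_force"])
    sleep(.2)
    move_l(np.array(s["position"])+[0,0,.06],.15)
    print(get_state()["contact_force"])
for c in ("scene","top"):
    f=grab_frame(c)
    if c=="scene":cv2.imwrite("pics/s4.png",cv2.resize(cv2.cvtColor(f["img"][185:305,130:290],cv2.COLOR_RGB2BGR),None,fx=5,fy=5,interpolation=cv2.INTER_CUBIC))
E
```

```text
102 False 13.3 [-0.1  1.1 -0.9]
108 False 13.6 [-0.5 -0.7  0.6]
114 False 13.9 [ 0.1  0.8 -0.7]
120 False 14.2 [ 0.7 -0.3  0.6]
126 False 14.5 [-0.4 -0.5 -0.2]
132 False 14.8 [ 0.2 -0.1 -0.3]
138 False 15.1 [-0.3 -0.6  0.1]
144 False 15.4 [-0.6  0.9  0.4]
150 False 15.7 [ 0.4 -0.3  0.3]
156 False 16.0 [-0.6  0.6 -0.4]
162 False 16.3 [-0.6  0.  -0. ]
168 False 16.6 [-0.2 -0.6  0.2]
174 False 16.8 [-0.   0.1  0.4]
True
17.4833 [ 0.52067277 -0.16347678  0.05999396] [-0.71831994  1.33677007  8.0316929 ]
[-0.33994545  0.47707182 -0.2653262 ]
```

View pics/s4.png

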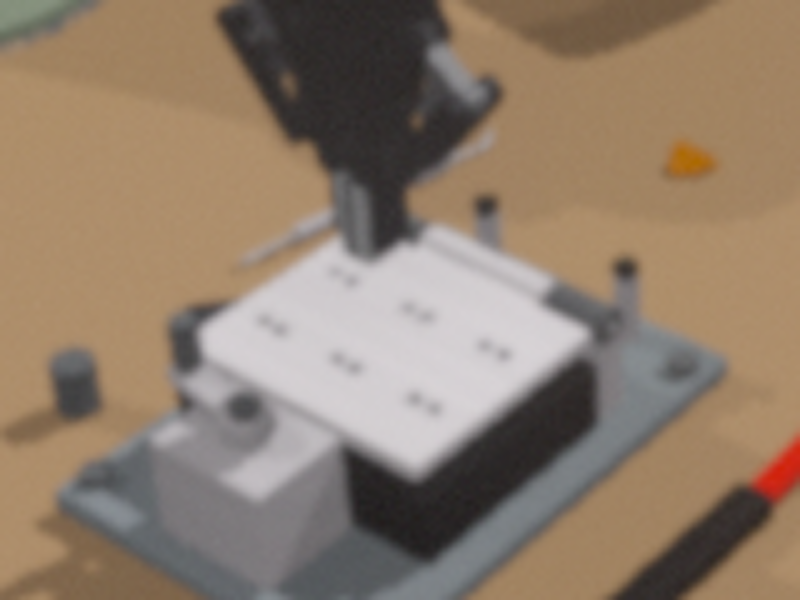

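The leaf lies flat (it stopped at z = 60.0 mm), and the latch post is at (185,330). Next is the latch.

```bash
cat > k.py <<'E'
from g import *
def lp(a,off=.0175,z=.077,r=.044):
    u=np.array([-np.cos(a),np.sin(a),0]);t=np.array([np.sin(a),np.cos(a),0])
    return jw(np.array([0,-.14,z])+r*u-off*t),rotj([0,0,-1],[np.cos(a),-np.sin(a),0])
E
python3 - <<'E'
from k import *
Q=[ik(*lp(a)) for a in np.radians([-5,30,60,95])];print([None if q is None else np.round(q,2).tolist() for q in Q])
if any(q is None for q in Q): raise SystemExit
s=get_state();move_l(np.array(s["position"])+[0,0,.04],.15)
a0=-.05;p,r=lp(a0,.028)
movep(p+[0,0,.08],r); print(move_l(p,.1,until_force=6))
ok=True
for d in range(-3,86,8):
    p,r=lp(np.radians(d));hit=move_l(p,.05,rot=r,until_force=10)
    s=get_state();print(d,hit,round(s["clock"],1),np.round(s["contact_force"],1))
    if hit: ok=False;break
if ok:
    p,r=lp(np.pi/2,.020);move_l(p,.03,rot=r)
    p,r=lp(np.pi/2,.005);print(move_l(p,.015,until_force=7));s=get_state();print(s["clock"],(RJ.T@(np.array(s["position"])-jw([0,0,0]))),s["contact_force"])
E
```

```text
[[-0.63, 0.44, -0.47, 0.67, 0.0, 0.86], [-0.59, 0.41, -0.51, 0.65, 0.0, 1.51], [-0.54, 0.41, -0.51, 0.65, -0.0, 2.09], [-0.49, 0.44, -0.47, 0.67, 0.0, 2.75]]
False
-3 False 20.6 [ 0.2 -0.7 -0.3]
5 False 20.9 [-0.7 -0.3 -0.2]
13 False 21.1 [ 0.5 -0.4 -0.4]
21 False 21.4 [ 1.2 -0.2  0. ]
29 False 21.7 [-0.7  0.1 -0.8]
37 False 22.0 [-0.  -0.1  0.1]
45 False 22.3 [-0.8  0.5 -0.1]
53 False 22.6 [-0.1  0.5 -0.4]
61 False 22.9 [-0.2  0.1  0.1]
69 False 23.2 [-0.3  0.1  0.4]
77 False 23.5 [-0.8  0.3 -0.1]
85 False 23.8 [-0.   1.1  0.7]
True
24.4833 [-0.01827982 -0.09539728  0.07633197] [ 0.00457964 -0.3679859   0.48763104]
```

```bash
python3 - <<'E'
from k import *
p,r=lp(np.pi/2,.005)
hit=move_l(p,.012,until_force=9);s=get_state();print(hit,s["clock"],(RJ.T@(np.array(s["position"])-jw([0,0,0]))),s["contact_force"])
sleep(.3);print(get_state()["contact_force"])
p,r=lp(np.pi/2,.045);move_l(p,.08);move_l(p+[0,0,.15],.15);movep(p+[-.0,.3,.2],r)
for c in ("scene","top"):
    f=grab_frame(c);x0,y0,w,h=(130,185,160,120) if c=="scene" else (320,200,100,75)
    k=5 if c=="scene" else 8
    im=cv2.resize(cv2.cvtColor(f["img"][y0:y0+h,x0:x0+w],cv2.COLOR_RGB2BGR),None,fx=k,fy=k,interpolation=cv2.INTER_CUBIC)
    q=[tuple(((proj(f,jw(v))-[x0,y0]+.5)*k).astype(int).tolist()) for v in ([0,-.14,.0695],[0,-.1,.0695],[0,-.1,.0935])]
    cv2.line(im,q[0],q[1],(0,0,255),1);cv2.line(im,q[1],q[2],(0,255,0),1)
    cv2.imwrite(f"pics/{c}5.png",im)
    print(c,[(np.round(d["centre"],1),round(d["score"],2),np.round(RJ.T@(at(f,d["centre"],.0815)-jw([0,0,0])),4)) for d in tip_of(c,"latch_post")[:2]])
print(get_state()["clock"])
E
```

```text
True 25.0167 [-0.01834835 -0.09491206  0.07539239] [ 0.35731956  0.30630566 -0.30995998]
[ 0.12102706 -0.26761929 -0.2059065 ]
scene [(array([193.5, 252.1]), 0.52, array([ 0.0005, -0.0995,  0.0815]))]
top [(array([379.7, 245.6]), 0.65, array([ 0.0037, -0.1037,  0.0815])), (array([292.3, 316.2]), 0.57, array([-0.1194,  0.06  ,  0.0815]))]
31.8
```

View pics/scene5.png

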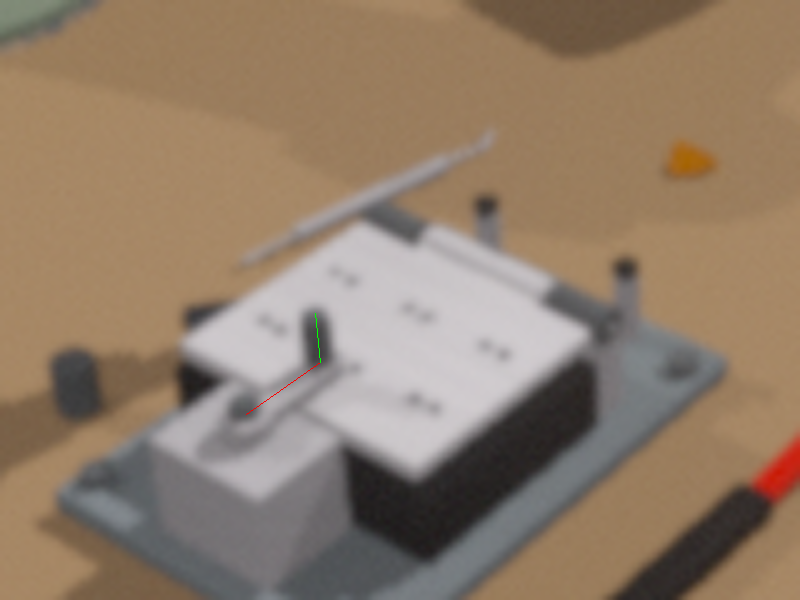

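View pics/top5.png

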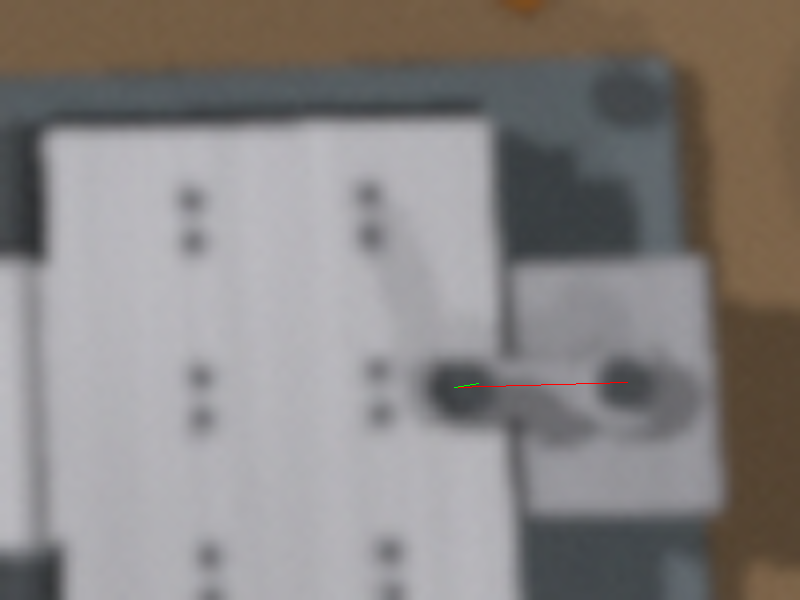

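The latch lies straight across: the post is at (465,388), the pivot at (628,383), and it stopped at the same point on both pushes. The leaf is flat and the robot is clear of everything.

```bash
python3 -c "
from cell import *
print(sign_off())"
```

```text
the job is handed in; nothing more can be done
None
```

The leaf is closed flat on the blanks and the latch is turned straight across it to its stop. The robot is clear of the jig, and the job was handed in at about 32 s of the 58 s allowed.

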